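# Start the long clamp screw in the deep well of the fixture

### The arm

A 7-joint arm with a two-finger parallel gripper is mounted at the origin on a cart in front of the work surface, level with it; the furniture and walls round the work are solid. World frame = base frame: x ahead of the robot, y to its left, z up, the work surface at z = 0. Lengths are in mm, angles in rad, forces in N, time in s.
With the tool pointing down it reaches from about 425 to 950 mm from the base axis. Payload 4.7 kg.
Tool frame: the origin (TCP) lies at the very end of the fingers, on their centre line; the grasp point (between the pads) lies 19 mm behind it; z points along the fingers, x is the direction in which the jaws open and shut, and the axes are right-handed (so a half turn about z gives the same grasp; the last joint's range is limited). The gripper opens to 85 mm and grips with 20 to 120 N. Pads are 22 mm wide; open, the fingers measure 114 mm over their backs; the gripper's body (76 mm by 85 mm) begins 54 mm behind the grasp point. The pads swing forward as they close: fully open they stand 13 mm farther back than shut.
Start: joints at [1.28, 0.469, -0.049, 1.532, 0.024, 1.141, -0.082], TCP at [174.75, -652.005, 231.335] pointing down, gripper open.
Joint ranges: [-2.59, 2.59], [-0.33, 1.99], [-1.39, 1.29], [0.1, 2.45], [-1.04, 4.18], [0.21, 1.99], [-2.66, 2.66]. Speed limits (rad/s): [2.57, 2.57, 3.14, 3.14, 3.14, 3.14, 3.14].

### API

Orientations are given as a 3x3 rotation matrix whose columns are the frame's x, y, z axes.
In Python, from station import ctrl, eyes, search_frame, cut_out, tip_of gives the robot as it stands.
- The arm moves only by the tool carry_out, never from a script. Its argument "plan" is a list of rows, each an object with "fingers": the opening, from 0 (shut) to 1 (fully open); "delta_pos": the shift along the tool's x, y, z in m, a list of three; "roll": the turn about the tool's z in rad. In form: [{"fingers": fingers, "delta_pos": [x, y, z], "roll": roll}, ...]. A call has 1 to 20 rows; each row shifts and turns the commanded pose from where the row before left it, along the tool's axes as they then stand; what a row does not reach is not made up. A row lasts 1/12 s, in which the tool goes at most 41.7 mm and 7.16 degrees, less where a joint would pass 70% of its speed; a pose out of reach is approached as far as the arm can. A call with a gripper value outside its range is refused whole. The fingers move at their own pace and stop on an object; "newtons" is the grip in N (left out, the last holds). Time passes only in rows, so rows that do not move let the fingers close. It gives the time, the measured TCP pose, the force and the opening at its end, in the units of the state.
- ctrl.get_state(): the state, without advancing time (a new reading comes with each control period).
- eyes.capture(name): name is "side" or "top"; returns a dict with "color" (480x640x3 uint8, red, green, blue), "z_map" (480x640 float32, mm along the optical axis (not along the pixel's ray), 0 where there is no reading), "fx", "fy", "cx", "cy" (pixels), "extrinsics" (4x4, takes a point from camera to world coordinates). Camera axes: x right, y up, looking along -z (the intrinsics and any distortion apply to the point x, -y, -z); pixel columns grow to the right and rows downward; lengths in mm; the calibration is good to about 2 mm. A picture is of the moment at which its call begins.
- ctrl.sign_off(): hands the job in, once; it reports no verdict.
Trained networks look in the newest picture that a camera, given by its name, has taken for a name from the list of things; names that differ only in an ending like _2 or _b are one class to them, and where a whole thing is asked for, a point or a joint stands for the part that bears it (a point fixed in the world has none). Each returns a list of dicts, best first, with "confidence" (0 to 1); they miss things now and then, are a little off and sometimes report something else, mostly with a low value. They report only what shows in the picture. A call takes as long as a camera call. They do not tell look-alikes from the thing itself.
- search_frame(query, camera): "rect" ([centre column, centre row, width, height] in pixels, round what is visible of it).
- cut_out(query, camera): "region" (480x640 bool, what is visible of it) and "rect" ([centre column, centre row, width, height] in pixels, round what is visible of it).
- tip_of(query, camera): "pixel" ([row, column] in pixels: a listed point, or the origin of a listed thing).
The state is a dict: "clock": time; "q": joint angles; "qvel": joint speeds; "joint_torque": joint torques, N m; "tool_pos": TCP position; "tcp_rot": TCP orientation; "contact_force": force on the tool from outside, world axes, zero at the start; "torque": the same for the moment, N m; "gripper_width": finger opening in mm.
Only numpy, scipy, OpenCV 4.12 (cv2) and the standard library are available. Lean on these libraries where they do the work, as an engineer would, in place of code of your own. Each camera call takes 0.05 s, during which the arm holds its last target.

### The job

Take the long T-handled screw out of the wooden-topped rack and lower it straight down the deep well of the metal fixture, its crossbar in line with the well's two keyways, until it stands on the bottom. Then turn it about a quarter turn clockwise (seen from above) so that its thread has started, and let go of it. Leave the short screw in the rack.

Things in the scene. Friction and masses are not known exactly. Their poses are not given: they have to be found in the camera images.
- long_screw_bar (a point): Centre of the dark crossbar (58 long, 14 thick, 16 high; grip the 14) of the long steel T-screw, 0.16 kg, upright in the rack. z up, y along the bar. Below this point: neck 14 thick to 26 mm, collar 34 wide to 32, round shank 18 thick, cross pin (thread lugs, parallel to the bar) 38 long, 6 thick at 108, tip end at 116. Point 142 mm above bench at start.
- short_screw_bar (a point): Centre of the crossbar of the short screw in the rack's other place, a bystander: same make, but bar only 40 mm long and shank half as long (pin 68 mm below this point). z up, y along the bar. It stays there.
- rack: Fixed rack, 80 x 196 mm, wooden top 110 mm above the bench; origin: centre of its underside, y along its length. Its two places lie 45 mm either side of the centre, along y; which holds the long screw varies. Each is a 24 mm bore with keyways along y, 16 wide, 44 over both: lift the screw straight up, unturned, at least 90 mm before moving sideways.
- well (a point): Mouth centre of the deep well, top of the fixed steel block, 90 mm square, 80 high. z up, y along its keyways. 24 mm bore, keyways 16 wide, 44 over both, 10 mm lead-in chamfers. Screw enters with bar along y, either way round; on the bottom the bar's centre is 47 mm above this point. Then free to turn 110 deg clockwise, sinking to 42 mm over the first 80 deg (20 deg anticlockwise: stop). Side play 2-3 mm.
Things that resemble listed ones, but are neither listed nor needed, are in the scene too. What is shaped like the part that bears long_screw_bar but red is not meant.

How it is judged (in metres and radians):
At the end, for the whole second after the job is handed in: The long screw stands released in the well: crossbar's centre within 15 mm of the well's axis and less than 48 mm above its mouth, upright within 0.2 rad, crossbar turned at least 0.87 rad (50 degrees) out of line with the keyways (horizontal distance between long_screw_bar and well below 0.015 m and z of long_screw_bar in the frame of well below 0.048 m and angle between the y axis of long_screw_bar and the y axis of well, either way round above 0.87 rad and angle between long_screw_bar's own z axis and vertical below 0.2 rad); the robot touches nothing.
It fails at once if the short screw is taken out of its place (moved more than 30 mm) (distance of short_screw_bar from where it was at the start of the episode above 0.03 m).
It also fails if it takes over 48 s, if anything falls off the work surface, if the arm or the gripper's body presses on something with over 40 N, if the wrist force passes 120 N, or if a joint passes its speed limit or range.

## Working session

There is one attempt and no reset: what is moved stays moved. The work goes in short steps, Python scripts to look and compute and a tool call to move; the robot and the scene stay as the last step left them, time stands still between calls to the robot, and variables do not carry over. Pictures are saved under pics/ and viewed, and the job is handed in when it is done.

Besides the shell and the picture viewer there is one more tool, called after "Request:" as name(argument=value, ...), one argument or row to a line, values as JSON. carry_out: Moves the arm, as the interface text tells. Its arguments: {"type":"object","properties":{"plan":{"type":"array","items":{"type":"object","properties":{"fingers":{"type":"number"},"delta_pos":{"type":"array","items":{"type":"number"}},"roll":{"type":"number"}}}},"newtons":{"type":"number"}},"required":["plan"]}

```bash
mkdir -p pics; ls
cat > h.py <<'E'
import numpy as np, cv2
from station import ctrl, eyes, search_frame, cut_out, tip_of
def cap(n,save=None):
    d=eyes.capture(n)
    if save: cv2.imwrite('pics/'+save+'.png',d['color'][:,:,::-1])
    return d
def world(d,r,c,z=None):
    """r,c pixel; z depth or from map"""
    if z is None: z=d['z_map'][int(round(r)),int(round(c))]
    p=np.array([(c-d['cx'])/d['fx']*z,-(r-d['cy'])/d['fy']*z,-z,1])
    return (d['extrinsics']@p)[:3]
def ray_at_z(d,r,c,zw):
    E=d['extrinsics'];o=E[:3,3];v=E[:3,:3]@np.array([(c-d['cx'])/d['fx'],-(r-d['cy'])/d['fy'],-1])
    return o+v*(zw-o[2])/v[2]
E
python3 - <<'E'
from h import *
for n in ['top','side']:
    d=cap(n,n+'0'); print(n,[k for k in d],d['fx'],d['cx'],d['cy'],np.round(d['extrinsics'],3).tolist())
    for q in ['long_screw_bar','short_screw_bar','rack','well']:
        for f in (tip_of,):
            for r in f(q,n): print(q,r, np.round(world(d,*r['pixel']),1))
        print([ (np.round(r['rect']),round(r['confidence'],2)) for r in search_frame(q,n)])
print(ctrl.get_state())
E
```

```text
pics
top ['color', 'z_map', 'fx', 'fy', 'cx', 'cy', 'extrinsics'] 569.470332526361 325.48279693289624 231.82498307081966 [[-0.103, 0.974, -0.201, 204.14], [-0.995, -0.103, 0.015, -76.481], [-0.006, 0.201, 0.98, 1302.29], [0.0, 0.0, 0.0, 1.0]]
long_screw_bar {'pixel': [201.6, 238.2], 'confidence': 0.53} [523.4  81.  151.5]
[(array([238., 204.,  32.,  21.]), 0.7), (array([237., 279.,  17.,  24.]), 0.64), (array([472., 204.,  52.,  63.]), 0.32)]
short_screw_bar {'pixel': [220.2, 196.6], 'confidence': 0.8} [493.3 170.4 148.9]
[(array([197., 223.,  22.,  19.]), 0.8)]
rack {'pixel': [227.2, 229.7], 'confidence': 0.63} [480.9 109.3 107.3]
[]
well {'pixel': [195.8, 477.6], 'confidence': 0.86} [ 509.7 -449.5   42.3]
[(array([471., 204.,  48.,  65.]), 0.91)]
side ['color', 'z_map', 'fx', 'fy', 'cx', 'cy', 'extrinsics'] 608.9896662090952 326.11764370608694 250.238997522889 [[-0.934, 0.215, -0.284, 98.894], [-0.355, -0.51, 0.783, 871.369], [0.023, 0.833, 0.553, 797.565], [0.0, 0.0, 0.0, 1.0]]
long_screw_bar {'pixel': [281.1, 250.0], 'confidence': 0.63} [520.3 100.8 150.7]
long_screw_bar {'pixel'
[... 631 characters left out ...]
ay([ 9.31476760e-04, -6.76458878e-04,  1.39104284e-03,  4.77000048e-04,
        4.98258477e-04, -6.79995169e-05,  2.32138838e-04]), 'joint_torque': array([ 4.81798616e-04, -5.10157549e+01, -4.67403070e-02, -2.38018280e+01,
        1.07956066e-02,  8.69509004e-04,  1.35195970e-05]), 'tool_pos': array([ 174.74791123, -652.00379594,  231.3240044 ]), 'tcp_rot': array([[ 2.58771304e-01, -9.65938613e-01,  8.54803782e-05],
       [-9.65938615e-01, -2.58771308e-01, -4.82483421e-05],
       [ 6.87248059e-05, -7.00835117e-05, -9.99999995e-01]]), 'contact_force': array([-0.69555548, -0.19597072, -0.51688537]), 'torque': array([ 0.01454878, -0.05799977,  0.02359401]), 'gripper_width': 85.10138809927436}
```

View images.

View pics/top0.png

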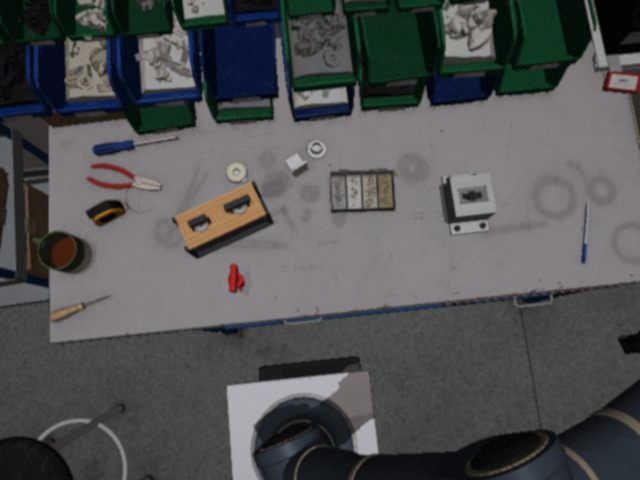

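View pics/side0.png

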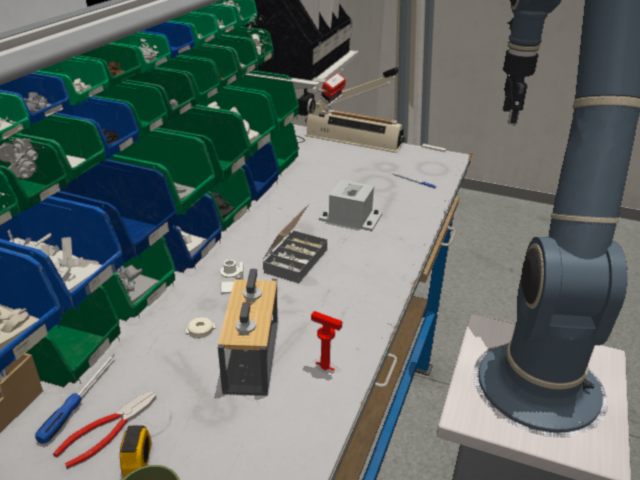

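Top view: the rack's wooden top is at about (222,217). It holds bars at (199,223) and (237,204). A red look-alike stands upright at (236,279), and the well block is at (472,195). In the side view the two bars are at (245,318) and (254,285), and the red one at (326,340). Next I'll enlarge and measure.

```bash
cat > m.py <<'E'
from h import *
def cloud(d,c0,c1,r0,r1):
    rr,cc=np.mgrid[r0:r1,c0:c1]; z=d['z_map'][r0:r1,c0:c1]; 
    p=np.stack([(cc-d['cx'])/d['fx']*z,-(rr-d['cy'])/d['fy']*z,-z,np.ones_like(z)],-1)
    return (p@d['extrinsics'].T)[...,:3], z>0
E
python3 - <<'E'
from m import *
T=cap('top');S=cap('side')
np.savez('t0.npz',**T);np.savez('s0.npz',**S)
a=cv2.resize(T['color'][170:265,160:285],None,fx=3.2,fy=3.2,interpolation=cv2.INTER_CUBIC)
b=cv2.resize(T['color'][160:240,435:510],None,fx=4,fy=4,interpolation=cv2.INTER_CUBIC)
c=cv2.resize(S['color'][260:400,210:350],None,fx=2.1,fy=2.1,interpolation=cv2.INTER_CUBIC)
e=cv2.resize(S['color'][170:235,310:390],None,fx=4,fy=4,interpolation=cv2.INTER_CUBIC)
im=np.zeros((600,720,3),np.uint8)
im[:a.shape[0],:a.shape[1]]=a; im[:b.shape[0],410:410+b.shape[1]]=b
im[305:305+c.shape[0],:c.shape[1]]=c; im[330:330+e.shape[0],320:320+e.shape[1]]=e
cv2.imwrite('pics/crop.png',im[:,:,::-1])
for nm,d,boxs in [('T',T,[(165,280,175,260),(440,500,165,240)]),('S',S,[(215,285,260,395),(318,385,178,232)])]:
    for b_,(z0,z1) in zip(boxs,[(104,114),(76,84)]):
        P,v=cloud(d,*b_)
        for zz in [(z0,z1)]+([(138,160)] if z0>100 else []):
            m=v&(P[...,2]>zz[0]-4)&(P[...,2]<zz[1]+4)
            Q=P[m]
            r=cv2.minAreaRect(Q[:,:2].astype(np.float32))
            print(nm,zz,m.sum(),np.round(np.median(Q,0),1),r)
E
```

```text
T (104, 114) 2716 [506.7 129.8 110.5] ((510.0661315917969, 127.95752716064453), (82.43830871582031, 195.4049072265625), 19.501846313476562)
T (138, 160) 365 [515.2 103.4 149.4] ((510.8535461425781, 123.45632934570312), (15.874691009521484, 138.51162719726562), 18.871623992919922)
T (76, 84) 1450 [ 505.2 -427.3   79.6] ((505.5519714355469, -427.8839416503906), (91.93839263916016, 93.21222686767578), 0.7350150942802429)
S (104, 114) 2894 [501.3 149.7 109.7] ((508.4940490722656, 131.42822265625), (80.94804382324219, 198.4474639892578), 19.275470733642578)
S (138, 160) 399 [510.3 115.2 148.4] ((509.63311767578125, 127.7598876953125), (14.776413917541504, 142.71153259277344), 19.50571060180664)
S (76, 84) 634 [ 504.5 -420.    78.4] ((505.1150207519531, -426.3603210449219), (91.9837417602539, 105.43426513671875), 1.2286218404769897)
```

View pics/crop.png

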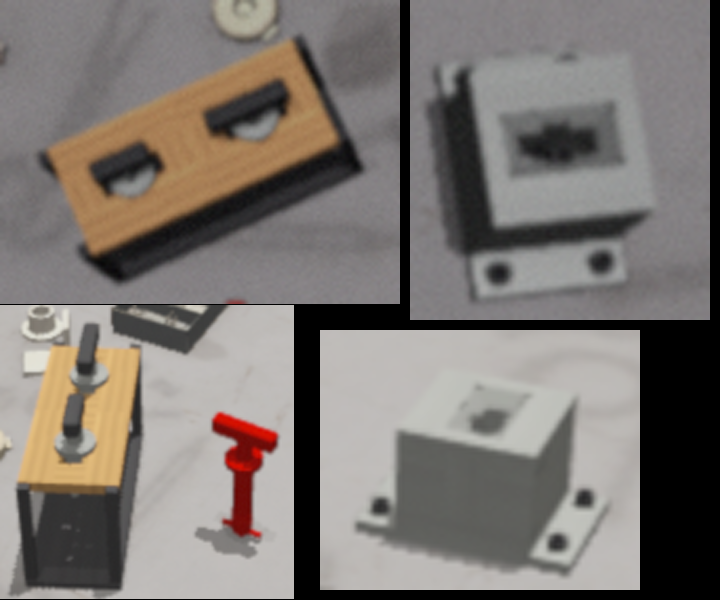

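Run:
```python
from m import *
T=dict(np.load('t0.npz'));S=dict(np.load('s0.npz'))
for nm,d,b_ in [('T',T,(165,280,175,260)),('S',S,(215,285,260,395))]:
    P,v=cloud(d,*b_)
    m=v&(P[...,2]>140)&(P[...,2]<158)
    n,L=cv2.connectedComponents(m.astype(np.uint8))
    for i in range(1,n):
        Q=P[L==i]
        if len(Q)<30: continue
        r=cv2.minAreaRect(Q[:,:2].astype(np.float32)); print(nm,'bar',len(Q),np.round(np.median(Q[:,2]),1),r)
# well: chamfer / bore region
for nm,d,b_ in [('T',T,(440,500,165,240)),('S',S,(318,385,178,232))]:
    P,v=cloud(d,*b_)
    top=(v&(P[...,2]>77.5)&(P[...,2]<83)).astype(np.uint8)
    cs,h=cv2.findContours(top,cv2.RETR_CCOMP,cv2.CHAIN_APPROX_NONE)
    for c,hh in zip(cs,h[0]):
        if len(c)<20: continue
        pts=np.array([P[y,x] for x,y in c[:,0]]); pts=pts[pts[:,2]>70]
        # use ray at z=80
        q=np.array([ray_at_z(d,b_[2]+y,b_[0]+x,80)[:2] for x,y in c[:,0]],np.float32)
        print(nm,'outer' if hh[3]<0 else 'hole',len(c),cv2.minAreaRect(q))
    m=v&(P[...,2]<70)&(abs(P[...,0]-506)<25)&(abs(P[...,1]+427)<30)
    print('deep',m.sum(),cv2.minAreaRect(P[m][:,:2].astype(np.float32)) if m.sum()>4 else '')
```

```text
T bar 206 149.9 ((523.8125, 85.57594299316406), (15.163640975952148, 56.964683532714844), 20.26485252380371)
T bar 144 149.2 ((494.8478088378906, 170.25949096679688), (15.86458683013916, 39.559356689453125), 18.464454650878906)
S bar 187 148.7 ((523.4988403320312, 88.29460906982422), (14.143887519836426, 59.14348220825195), 18.869592666625977)
S bar 168 148.8 ((493.157958984375, 173.71913146972656), (14.673445701599121, 45.095603942871094), 20.221349716186523)
T outer 193 ((505.1134948730469, -427.31610107421875), (91.15970611572266, 90.73450469970703), 0.25902533531188965)
T hole 146 ((504.8913879394531, -429.292236328125), (48.30811309814453, 82.25179290771484), 11.579191207885742)
deep 173 ((508.9276428222656, -429.338623046875), (54.38395690917969, 25.33345603942871), 87.88309478759766)
S outer 167 ((503.9710388183594, -421.152587890625), (91.3471908569336, 96.08911895751953), 1.293269157409668)
deep 63 ((507.0723571777344, -433.5331115722656), (22.01443862915039, 41.712135314941406), 1.9117552042007446)
```

Three things could be the long screw:
- **(237,204) top / (254,285) side:** dark bar, about 58 mm long.
- **(199,223) / (245,318):** dark bar, about 40 mm long, so this is the short screw.
- **(236,279) / (326,340):** red, so excluded.

The enlarged crop confirms that the long screw is the one at (237,204). It is at about (523.6, 87, 142) with the jaw direction at 19.4°. The well is at about (505.2, -427.2, 80) with its keyways along world y. I'll roll the tool first.

Request:
carry_out(
  plan=[
    {"fingers": 1,"delta_pos": [0,0,-0.002],"roll": -0.1177},
    {"fingers": 1,"delta_pos": [0,0,-0.002],"roll": -0.1177},
    {"fingers": 1,"delta_pos": [0,0,-0.002],"roll": -0.1177},
    {"fingers": 1,"delta_pos": [0,0,-0.002],"roll": -0.1177},
    {"fingers": 1,"delta_pos": [0,0,-0.002],"roll": -0.1177},
    {"fingers": 1,"delta_pos": [0,0,-0.002],"roll": -0.1177},
    {"fingers": 1,"delta_pos": [0,0,-0.002],"roll": -0.1177},
    {"fingers": 1,"delta_pos": [0,0,-0.002],"roll": -0.1177},
    {"fingers": 1,"delta_pos": [0,0,-0.002],"roll": -0.1177},
    {"fingers": 1,"delta_pos": [0,0,-0.002],"roll": -0.1177},
    {"fingers": 1,"delta_pos": [0,0,-0.002],"roll": -0.1177},
    {"fingers": 1,"delta_pos": [0,0,-0.002],"roll": -0.1177},
    {"fingers": 1,"delta_pos": [0,0,-0.002],"roll": -0.1177},
    {"fingers": 1,"delta_pos": [0,0,-0.002],"roll": -0.1177},
  ],
)

```text
clock: 2.17
tool_pos: [174.6, -652.1, 259.5]
tcp_rot: [[0.941, 0.338, 0.0], [0.338, -0.941, -0.0], [-0.0, 0.0, -1.0]]
contact_force: [0.1, 0.3, -0.3]
gripper_width: 85.4
```

```bash
cat > st.py <<'E'
from h import *
import sys
def go(t):
    s=ctrl.get_state(); R=np.array(s['tcp_rot']); p=s['tool_pos']
    print('t',s['clock'],'p',np.round(p,1),'psi',round(np.degrees(np.arctan2(R[1,0],R[0,0])),2),'w',round(s['gripper_width'],1),'F',np.round(s['contact_force'],1),'M',np.round(s['torque'],2),'q',np.round(s['q'],2),'z',np.round(R[:,2],3))
    if t is not None: print('delta tool m',np.round(R.T@(np.array(t)-p)/1000,4))
if __name__=='__main__': go(None if len(sys.argv)<4 else [float(a) for a in sys.argv[1:4]])
E
python3 st.py 523.6 87 259
```

```text
t 2.1667 p [ 174.6 -652.1  259.5] psi 19.73 w 85.4 F [ 0.1  0.3 -0.3] M [-0.05 -0.    0.04] q [ 1.52  0.48 -0.4   1.48  0.19  1.22  1.44] z [ 0. -0. -1.]
delta tool m [ 5.780e-01 -5.779e-01  4.000e-04]
```

Request:
carry_out(
  plan=[
    {"fingers": 1,"delta_pos": [0.026,-0.024,0]},
    {"fingers": 1,"delta_pos": [0.029,-0.024,0]},
    {"fingers": 1,"delta_pos": [0.029,-0.024,0]},
    {"fingers": 1,"delta_pos": [0.029,-0.024,0]},
    {"fingers": 1,"delta_pos": [0.029,-0.024,0]},
    {"fingers": 1,"delta_pos": [0.029,-0.026,0]},
    {"fingers": 1,"delta_pos": [0.029,-0.026,0]},
    {"fingers": 1,"delta_pos": [0.029,-0.028,0]},
    {"fingers": 1,"delta_pos": [0.028,-0.028,0]},
    {"fingers": 1,"delta_pos": [0.028,-0.028,0]},
    {"fingers": 1,"delta_pos": [0.028,-0.028,0]},
    {"fingers": 1,"delta_pos": [0.028,-0.028,0]},
    {"fingers": 1,"delta_pos": [0.028,-0.029,0]},
    {"fingers": 1,"delta_pos": [0.028,-0.029,0]},
    {"fingers": 1,"delta_pos": [0.026,-0.029,0]},
    {"fingers": 1,"delta_pos": [0.026,-0.029,0]},
    {"fingers": 1,"delta_pos": [0.026,-0.029,0]},
    {"fingers": 1,"delta_pos": [0.026,-0.029,0]},
    {"fingers": 1,"delta_pos": [0.024,-0.029,0]},
    {"fingers": 1,"delta_pos": [0.024,-0.029,0]},
  ],
)

```text
invalid input at $.plan[0]: expected keys fingers, delta_pos, roll
```

```bash
python3 st.py 523.6 87 190
```

```text
t 2.1667 p [ 174.6 -652.1  259.5] psi 19.73 w 85.4 F [ 0.1  0.3 -0.3] M [-0.05 -0.    0.04] q [ 1.52  0.48 -0.4   1.48  0.19  1.22  1.44] z [ 0. -0. -1.]
delta tool m [ 0.578  -0.5779  0.0694]
```

Request:
carry_out(
  plan=[
    {"fingers": 1,"delta_pos": [0.026,-0.024,0],"roll": 0},
    {"fingers": 1,"delta_pos": [0.029,-0.024,0],"roll": 0},
    {"fingers": 1,"delta_pos": [0.029,-0.024,0],"roll": 0},
    {"fingers": 1,"delta_pos": [0.029,-0.024,0],"roll": 0},
    {"fingers": 1,"delta_pos": [0.029,-0.024,0],"roll": 0},
    {"fingers": 1,"delta_pos": [0.029,-0.026,0],"roll": 0},
    {"fingers": 1,"delta_pos": [0.029,-0.026,0],"roll": 0},
    {"fingers": 1,"delta_pos": [0.029,-0.028,0],"roll": 0},
    {"fingers": 1,"delta_pos": [0.028,-0.028,0],"roll": 0},
    {"fingers": 1,"delta_pos": [0.028,-0.028,0],"roll": 0},
    {"fingers": 1,"delta_pos": [0.028,-0.028,0],"roll": 0},
    {"fingers": 1,"delta_pos": [0.028,-0.028,0],"roll": 0},
    {"fingers": 1,"delta_pos": [0.028,-0.029,0],"roll": 0},
    {"fingers": 1,"delta_pos": [0.028,-0.029,0],"roll": 0},
    {"fingers": 1,"delta_pos": [0.026,-0.029,0],"roll": 0},
    {"fingers": 1,"delta_pos": [0.026,-0.029,0],"roll": 0},
    {"fingers": 1,"delta_pos": [0.026,-0.029,0],"roll": 0},
    {"fingers": 1,"delta_pos": [0.026,-0.029,0],"roll": 0},
    {"fingers": 1,"delta_pos": [0.024,-0.029,0],"roll": 0},
    {"fingers": 1,"delta_pos": [0.024,-0.029,0],"roll": 0},
  ],
)

```text
clock: 3.83
tool_pos: [512.2, 45.2, 259.6]
tcp_rot: [[0.943, 0.332, 0.001], [0.332, -0.943, -0.0], [0.001, 0.001, -1.0]]
contact_force: [0.4, -0.4, -0.5]
gripper_width: 85.1
```

```bash
python3 st.py 523.6 87 190
```

```text
t 3.8333 p [512.2  45.2 259.6] psi 19.39 w 85.1 F [ 0.4 -0.4 -0.5] M [-0.03 -0.07  0.05] q [ 0.53  0.28 -0.84  1.84  0.23  1.12 -0.05] z [ 0.001 -0.    -1.   ]
delta tool m [ 0.0246 -0.0357  0.0696]
```

Request:
carry_out(
  plan=[
    {"fingers": 1,"delta_pos": [0.012,-0.018,0.01],"roll": 0},
    {"fingers": 1,"delta_pos": [0.0126,-0.0177,0.02],"roll": 0},
    {"fingers": 1,"delta_pos": [0,0,0.02],"roll": 0},
    {"fingers": 1,"delta_pos": [0,0,0.0196],"roll": 0},
    {"fingers": 1,"delta_pos": [0,0,0],"roll": 0},
    {"fingers": 1,"delta_pos": [0,0,0],"roll": 0},
    {"fingers": 1,"delta_pos": [0,0,0],"roll": 0},
  ],
)

```text
clock: 4.42
tool_pos: [523.8, 85.4, 190.8]
tcp_rot: [[0.943, 0.332, 0.002], [0.332, -0.943, 0.0], [0.002, 0.0, -1.0]]
contact_force: [-0.1, 0.5, 0.1]
gripper_width: 85.5
```

```bash
python3 st.py 523.6 87 124
python3 - <<'E'
from h import *
im=[]
for n,(r,c) in {'top':(204,237),'side':(290,254)}.items():
    d=cap(n); a=d['color'][r-60:r+60,c-60:c+60]; im.append(cv2.resize(a,(400,400),interpolation=cv2.INTER_CUBIC))
cv2.imwrite('pics/pre.png',np.hstack(im)[:,:,::-1])
E
```

```text
t 4.4167 p [523.8  85.4 190.8] psi 19.38 w 85.5 F [-0.1  0.5  0.1] M [ 0.01 -0.01  0.03] q [ 0.41  0.39 -0.82  1.89  0.33  1.   -0.21] z [ 0.002  0.    -1.   ]
delta tool m [ 0.0002 -0.0016  0.0668]
```

View pics/pre.png

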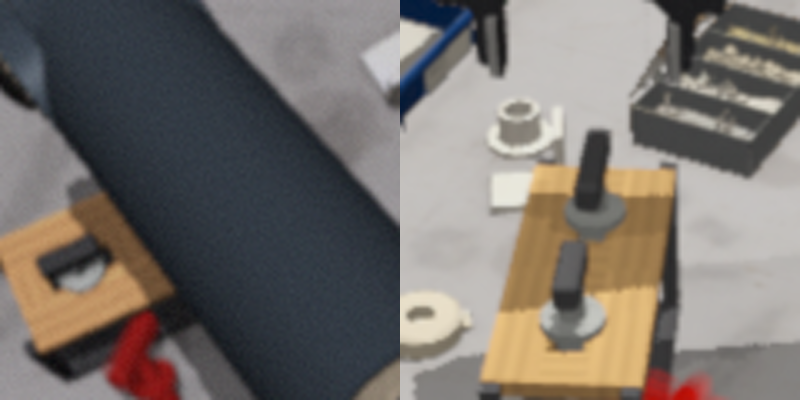

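Run:
```python
from h import *
for n in ('top','side'): cap(n,n+'1')
```

```text
(no output)
```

View pics/side1.png

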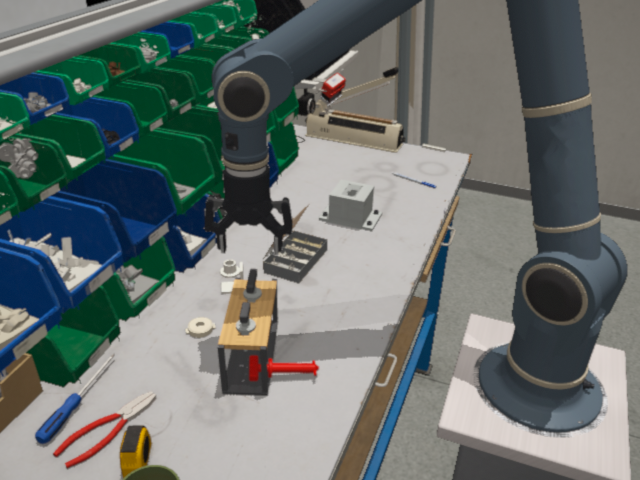

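View pics/top1.png

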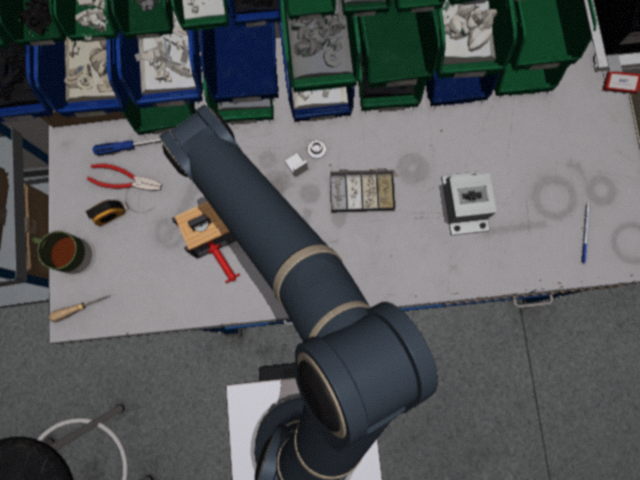

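The red look-alike tipped over while the arm was moving. It now lies at about (222,262) in the top view and (285,367) in the side view, against the rack. It is still on the bench and not in the way. The gripper is centred over the long bar, so I'll descend and grip.

Request:
carry_out(
  plan=[
    {"fingers": 0.7,"delta_pos": [0,-0.001,0.012],"roll": 0},
    {"fingers": 0.6,"delta_pos": [0,0,0.015],"roll": 0},
    {"fingers": 0.6,"delta_pos": [0,0,0.015],"roll": 0},
    {"fingers": 0.6,"delta_pos": [0,0,0.014],"roll": 0},
    {"fingers": 0.6,"delta_pos": [0,0,0.01],"roll": 0},
    {"fingers": 0.6,"delta_pos": [0,0,0],"roll": 0},
    {"fingers": 0.6,"delta_pos": [0,0,0],"roll": 0},
  ],
  newtons=60,
)

```text
clock: 5.2
tool_pos: [522.5, 86.4, 123.3]
tcp_rot: [[0.943, 0.333, -0.001], [0.333, -0.943, 0.0], [-0.001, -0.0, -1.0]]
contact_force: [0.3, -0.1, 0.1]
gripper_width: 51.4
```

```bash
python3 st.py 523.6 87 124
python3 - <<'E'
from h import *
d=cap('side');a=d['color'][220:360,190:330]
cv2.imwrite('pics/pre2.png',cv2.resize(a,(560,560),interpolation=cv2.INTER_CUBIC)[:,:,::-1])
E
```

```text
t 5.2 p [522.5  86.4 123.3] psi 19.42 w 51.4 F [ 0.3 -0.1  0.1] M [ 0.01  0.   -0.01] q [ 0.35  0.47 -0.76  1.95  0.42  0.88 -0.29] z [-0.001  0.    -1.   ]
delta tool m [ 0.0012 -0.0002 -0.0007]
```

View pics/pre2.png

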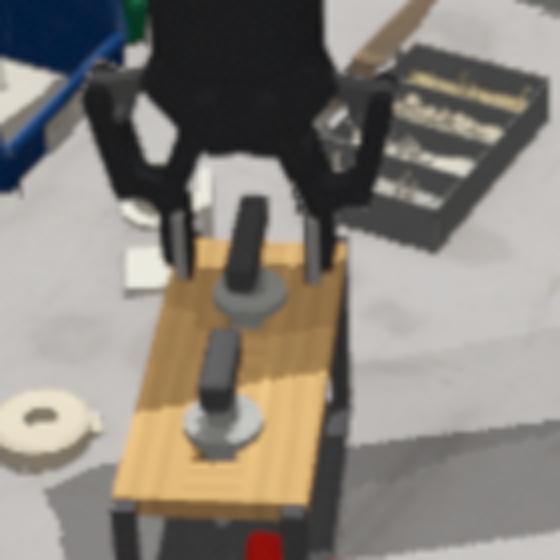

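The jaws straddle the long bar at about (250,240) in the crop, centred on it. Closing now.

Request:
carry_out(
  plan=[
    {"fingers": 0.35,"delta_pos": [0.001,0,0],"roll": 0},
    {"fingers": 0.2,"delta_pos": [0,0,0],"roll": 0},
    {"fingers": 0,"delta_pos": [0,0,0],"roll": 0},
    {"fingers": 0,"delta_pos": [0,0,0],"roll": 0},
    {"fingers": 0,"delta_pos": [0,0,0],"roll": 0},
    {"fingers": 0,"delta_pos": [0,0,0],"roll": 0},
    {"fingers": 0,"delta_pos": [0,0,0],"roll": 0},
  ],
  newtons=60,
)

```text
clock: 5.83
tool_pos: [524.1, 86.8, 124.4]
tcp_rot: [[0.943, 0.332, 0.001], [0.332, -0.943, -0.0], [0.001, 0.001, -1.0]]
contact_force: [-0.7, 0.1, 6.4]
gripper_width: 13.0
```

```bash
python3 st.py 523.6 87 240
```

```text
t 5.8333 p [524.1  86.8 124.4] psi 19.41 w 13.0 F [-0.7  0.1  6.4] M [-0.1   0.21  0.01] q [ 0.35  0.47 -0.76  1.95  0.42  0.88 -0.29] z [ 0.001 -0.    -1.   ]
delta tool m [-0.0003 -0.0003 -0.1156]
```

Request:
carry_out(
  plan=[
    {"fingers": 0,"delta_pos": [0,0,-0.004],"roll": 0},
    {"fingers": 0,"delta_pos": [0,0,-0.008],"roll": 0},
    {"fingers": 0,"delta_pos": [0,0,-0.012],"roll": 0},
    {"fingers": 0,"delta_pos": [0,0,-0.012],"roll": 0},
    {"fingers": 0,"delta_pos": [0,0,-0.012],"roll": 0},
    {"fingers": 0,"delta_pos": [0,0,-0.012],"roll": 0},
    {"fingers": 0,"delta_pos": [0,0,-0.012],"roll": 0},
    {"fingers": 0,"delta_pos": [0,0,-0.012],"roll": 0},
    {"fingers": 0,"delta_pos": [0,0,-0.012],"roll": 0},
    {"fingers": 0,"delta_pos": [0,0,-0.012],"roll": 0},
    {"fingers": 0,"delta_pos": [0,0,-0.012],"roll": 0},
    {"fingers": 0,"delta_pos": [0,0,-0.01],"roll": 0},
    {"fingers": 0,"delta_pos": [0,0,0],"roll": 0},
  ],
)

```text
clock: 6.92
tool_pos: [524.9, 87.2, 256.2]
tcp_rot: [[0.943, 0.332, 0.004], [0.332, -0.943, 0.001], [0.004, 0.001, -1.0]]
contact_force: [0.0, 0.4, -0.7]
gripper_width: 12.8
```

```bash
python3 st.py 505 -427 254
python3 - <<'E'
from h import *
d=cap('side','side2')
E
```

```text
t 6.9167 p [524.9  87.2 256.2] psi 19.4 w 12.8 F [ 0.   0.4 -0.7] M [ 0.01 -0.12  0.01] q [ 0.44  0.32 -0.85  1.81  0.26  1.13 -0.15] z [ 0.004  0.001 -1.   ]
delta tool m [-0.1896  0.4784  0.0019]
```

View pics/side2.png

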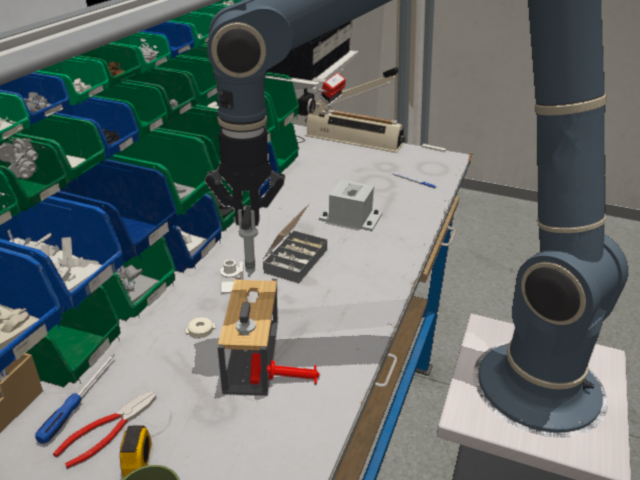

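Request:
carry_out(
  plan=[
    {"fingers": 0,"delta_pos": [0,0,0],"roll": 0.0815},
    {"fingers": 0,"delta_pos": [0,0,0],"roll": 0.0815},
    {"fingers": 0,"delta_pos": [0,0,0],"roll": 0.0815},
    {"fingers": 0,"delta_pos": [0,0,0],"roll": 0.0815},
    {"fingers": 0,"delta_pos": [0,0.015,0],"roll": 0},
    {"fingers": 0,"delta_pos": [-0.002,0.03,0],"roll": 0},
    {"fingers": 0,"delta_pos": [-0.002,0.035,0],"roll": 0},
    {"fingers": 0,"delta_pos": [-0.002,0.035,0],"roll": 0},
    {"fingers": 0,"delta_pos": [-0.002,0.035,0],"roll": 0},
    {"fingers": 0,"delta_pos": [-0.002,0.035,0],"roll": 0},
    {"fingers": 0,"delta_pos": [-0.002,0.035,0],"roll": 0},
    {"fingers": 0,"delta_pos": [-0.002,0.035,0],"roll": 0},
    {"fingers": 0,"delta_pos": [-0.002,0.035,0],"roll": 0},
    {"fingers": 0,"delta_pos": [-0.002,0.035,0],"roll": 0},
    {"fingers": 0,"delta_pos": [-0.002,0.035,0],"roll": 0},
    {"fingers": 0,"delta_pos": [-0.002,0.035,0],"roll": 0},
    {"fingers": 0,"delta_pos": [-0.002,0.035,0],"roll": 0},
    {"fingers": 0,"delta_pos": [-0.002,0.03,0],"roll": 0},
    {"fingers": 0,"delta_pos": [0,0.02,0],"roll": 0},
    {"fingers": 0,"delta_pos": [0,0.01,0],"roll": 0},
  ],
)

```text
clock: 8.63
tool_pos: [502.1, -407.5, 251.9]
tcp_rot: [[1.0, 0.008, -0.002], [0.008, -1.0, 0.0], [-0.002, -0.0, -1.0]]
contact_force: [-0.1, -0.4, -2.7]
gripper_width: 13.0
```

```bash
python3 st.py 505.2 -427.2 250
```

```text
t 8.6333 p [ 502.1 -407.5  251.9] psi 0.45 w 13.0 F [-0.1 -0.4 -2.7] M [-0.    0.01  0.01] q [ 1.01  0.47 -0.57  1.56  0.26  1.2   0.41] z [-0.002  0.    -1.   ]
delta tool m [0.0029 0.0197 0.0019]
```

Request:
carry_out(
  plan=[
    {"fingers": 0,"delta_pos": [0.003,0.0125,0.012],"roll": 0},
    {"fingers": 0,"delta_pos": [0,0,0.012],"roll": 0},
    {"fingers": 0,"delta_pos": [0,0,0.008],"roll": 0},
    {"fingers": 0,"delta_pos": [0,0,0],"roll": 0},
    {"fingers": 0,"delta_pos": [0,0,0],"roll": 0},
    {"fingers": 0,"delta_pos": [0,0,0],"roll": 0},
  ],
)

```text
clock: 9.13
tool_pos: [507.7, -414.8, 222.2]
tcp_rot: [[1.0, 0.015, 0.001], [0.015, -1.0, -0.0], [0.001, 0.0, -1.0]]
contact_force: [0.2, 0.8, -0.7]
gripper_width: 12.9
```

```bash
python3 st.py 505.2 -427.2 220
python3 - <<'E'
from h import *
im=[]
for n,(r,c) in {'top':(195,472),'side':(190,350)}.items():
    d=cap(n);np.savez(n[0]+'3.npz',**d); a=d['color'][r-60:r+60,c-60:c+60]; im.append(cv2.resize(a,(400,400),interpolation=cv2.INTER_CUBIC))
cv2.imwrite('pics/pre3.png',np.hstack(im)[:,:,::-1])
E
```

```text
t 9.1333 p [ 507.7 -414.8  222.2] psi 0.84 w 12.9 F [ 0.2  0.8 -0.7] M [-0.01 -0.   -0.02] q [ 1.01  0.5  -0.56  1.57  0.28  1.15  0.4 ] z [ 0.001 -0.    -1.   ]
delta tool m [-0.0027  0.0123  0.0022]
```

View pics/pre3.png

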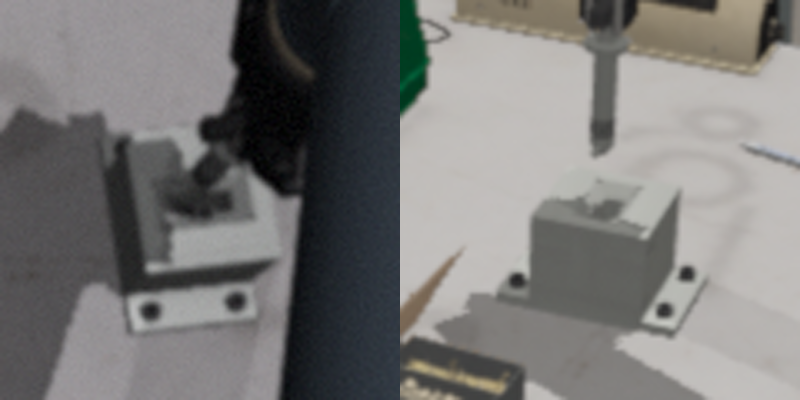

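Request:
carry_out(
  plan=[
    {"fingers": 0,"delta_pos": [-0.001,0.006,0],"roll": 0},
    {"fingers": 0,"delta_pos": [-0.0015,0.0062,0.004],"roll": 0},
    {"fingers": 0,"delta_pos": [0,0,0],"roll": 0},
    {"fingers": 0,"delta_pos": [0,0,0],"roll": 0},
    {"fingers": 0,"delta_pos": [0,0,0],"roll": 0},
    {"fingers": 0,"delta_pos": [0,0,0],"roll": 0},
  ],
)

```text
clock: 9.73
tool_pos: [504.8, -428.1, 217.7]
tcp_rot: [[1.0, 0.013, 0.0], [0.013, -1.0, 0.0], [0.0, -0.0, -1.0]]
contact_force: [-0.5, 0.9, -2.1]
gripper_width: 13.0
```

```bash
python3 st.py 505.2 -427.2 192
python3 - <<'E'
from m import *
im=[]
for n,(r,c) in {'top':(195,472),'side':(190,350)}.items():
    d=cap(n);np.savez(n[0]+'3.npz',**d); a=d['color'][r-60:r+60,c-60:c+60]; im.append(cv2.resize(a,(400,400),interpolation=cv2.INTER_CUBIC))
    P,v=cloud(d,c-60,c+60,r-60,r+60)
    for lo in range(118,210,10):
        m=v&(P[...,2]>lo)&(P[...,2]<lo+10)&(abs(P[...,0]-505)<40)&(abs(P[...,1]+427)<40)
        if m.sum()>4:
            Q=P[m]; print(n,lo,m.sum(),np.round(np.median(Q,0),1),np.round(Q.min(0),1),np.round(Q.max(0),1))
cv2.imwrite('pics/pre4.png',np.hstack(im)[:,:,::-1])
E
```

```text
t 9.7333 p [ 504.8 -428.1  217.7] psi 0.74 w 13.0 F [-0.5  0.9 -2.1] M [0.05 0.   0.01] q [ 1.02  0.52 -0.55  1.56  0.29  1.15  0.42] z [ 0.  0. -1.]
delta tool m [ 0.0004 -0.0009  0.0257]
top 118 9 [ 502.6 -424.3  127.3] [ 497.1 -447.   125.4] [ 507.4 -415.2  127.8]
top 128 27 [ 502.3 -420.1  131.3] [ 495.8 -447.   128.5] [ 507.2 -409.1  137.9]
top 138 16 [ 500.  -421.8  143.5] [ 495.4 -433.4  138.2] [ 509.8 -419.1  147.2]
top 148 16 [ 498.9 -422.9  153.5] [ 496.2 -435.9  148.4] [ 509.9 -418.5  156.7]
top 158 17 [ 498.3 -423.7  163.7] [ 495.7 -431.2  158.4] [ 509.1 -418.2  167.4]
top 168 14 [ 500.5 -421.4  173.4] [ 496.  -430.3  168.3] [ 508.6 -419.4  177.4]
top 178 8 [ 499.4 -422.   181.2] [ 497.  -426.9  178.6] [ 503.8 -419.5  184.1]
top 198 17 [ 493.7 -420.4  206.2] [ 488.7 -432.7  202.8] [ 503.9 -413.2  207.9]
top 208 24 [ 495.6 -419.4  209.6] [ 487.9 -432.5  208.2] [ 503.9 -412.7  212.1]
side 118 10 [ 502.3 -418.1  125.5] [ 497.4 -429.3  119.5] [ 508.1 -406.7  127.5]
side 128 32 [ 501.9 -419.3  132. ] [ 495.6 -430.8  128.5] [ 511.9 -402.2  138. ]
side 138 31 [ 502.  -420.9  143.1] [ 494.7 -429.1  138. ] [ 512.8 -411.1  147.8]
side 148 24 [ 501.9 -421.4  152.3] [ 494.8 -427.3  148.1] [ 513.4 -412.9  157.1]
side 158 31 [ 501.  -420.2  162.9] [ 494.7 -431.6  158.4] [ 510.8 -412.6  167.9]
side 168 23 [ 503.8 -419.3  173.4] [ 496.2 -428.3  168. ] [ 510.8 -410.   177.7]
side 178 31 [ 502.1 -420.6  183.1] [ 495.8 -429.   178.8] [ 512.5 -412.2  187.9]
side 188 27 [ 502.4 -419.9  193.4] [ 495.3 -433.8  188.5] [ 511.3 -412.   197.3]
side 198 47 [ 502.4 -418.2  206. ] [ 487.8 -438.9  198.1] [ 520.3 -406.   207.9]
side 208 48 [ 502.4 -420.1  209.7] [ 488.1 -436.2  208.1] [ 518.8 -408.   218. ]
```

View pics/pre4.png

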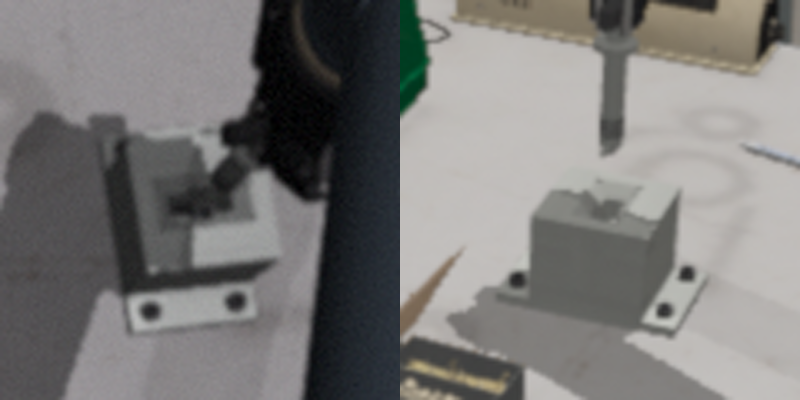

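Side view: the shank is upright above the well mouth. The measured shank axis is about (504.8,-428), which matches the TCP. The two views agree on the well at about (505,-427.2). Lowering in stages.

Request:
carry_out(
  plan=[
    {"fingers": 0,"delta_pos": [0.0003,-0.0008,0.008],"roll": 0},
    {"fingers": 0,"delta_pos": [0,0,0.008],"roll": 0},
    {"fingers": 0,"delta_pos": [0,0,0.008],"roll": 0},
    {"fingers": 0,"delta_pos": [0,0,0.008],"roll": 0},
    {"fingers": 0,"delta_pos": [0,0,0.006],"roll": 0},
    {"fingers": 0,"delta_pos": [0,0,0.004],"roll": 0},
    {"fingers": 0,"delta_pos": [0,0,0.004],"roll": 0},
    {"fingers": 0,"delta_pos": [0,0,0.003],"roll": 0},
    {"fingers": 0,"delta_pos": [0,0,0.003],"roll": 0},
    {"fingers": 0,"delta_pos": [0,0,0],"roll": 0},
    {"fingers": 0,"delta_pos": [0,0,0],"roll": 0},
  ],
)

```text
clock: 10.75
tool_pos: [505.1, -427.5, 165.8]
tcp_rot: [[1.0, 0.013, 0.0], [0.013, -1.0, -0.0], [0.0, 0.0, -1.0]]
contact_force: [0.8, -0.1, -1.3]
gripper_width: 13.1
```

```bash
python3 st.py 505.0 -427.2 109
python3 - <<'E'
from m import *
d=cap('side');r,c=190,350;a=d['color'][r-50:r+50,c-50:c+50]
cv2.imwrite('pics/pre5.png',cv2.resize(a,(500,500),interpolation=cv2.INTER_CUBIC)[:,:,::-1])
E
```

```text
t 10.75 p [ 505.1 -427.5  165.8] psi 0.74 w 13.1 F [ 0.8 -0.1 -1.3] M [-0.04 -0.01  0.02] q [ 1.01  0.56 -0.54  1.61  0.32  1.05  0.39] z [ 0. -0. -1.]
delta tool m [-0.0001 -0.0003  0.0568]
```

View pics/pre5.png

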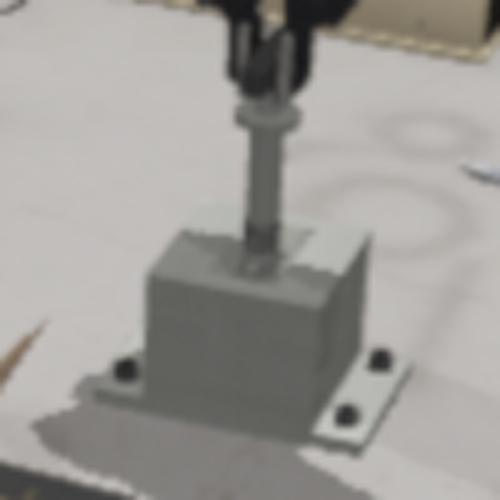

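The tip is inside the mouth and there is no contact force. Going down further.

Request:
carry_out(
  plan=[
    {"fingers": 0,"delta_pos": [0,0,0.003],"roll": 0},
    {"fingers": 0,"delta_pos": [0,0,0.003],"roll": 0},
    {"fingers": 0,"delta_pos": [0,0,0.003],"roll": 0},
    {"fingers": 0,"delta_pos": [0,0,0.003],"roll": 0},
    {"fingers": 0,"delta_pos": [0,0,0.003],"roll": 0},
  ],
)

```text
clock: 11.22
tool_pos: [505.0, -427.5, 150.3]
tcp_rot: [[1.0, 0.013, -0.0], [0.013, -1.0, 0.0], [-0.0, -0.0, -1.0]]
contact_force: [0.8, -1.1, -1.7]
gripper_width: 12.9
```

```bash
python3 st.py 505.0 -427.2 109
```

```text
t 11.2167 p [ 505.  -427.5  150.3] psi 0.73 w 12.9 F [ 0.8 -1.1 -1.7] M [-0.09  0.04  0.  ] q [ 1.    0.58 -0.53  1.63  0.33  1.03  0.38] z [-0.  0. -1.]
delta tool m [ 0.     -0.0003  0.0413]
```

Request:
carry_out(
  plan=[
    {"fingers": 0,"delta_pos": [0,0,0.003],"roll": 0},
    {"fingers": 0,"delta_pos": [0,0,0.003],"roll": 0},
    {"fingers": 0,"delta_pos": [0,0,0.003],"roll": 0},
    {"fingers": 0,"delta_pos": [0,0,0.003],"roll": 0},
    {"fingers": 0,"delta_pos": [0,0,0.003],"roll": 0},
    {"fingers": 0,"delta_pos": [0,0,0.003],"roll": 0},
    {"fingers": 0,"delta_pos": [0,0,0.003],"roll": 0},
    {"fingers": 0,"delta_pos": [0,0,0.003],"roll": 0},
    {"fingers": 0,"delta_pos": [0,0,0.003],"roll": 0},
    {"fingers": 0,"delta_pos": [0,0,0.003],"roll": 0},
    {"fingers": 0,"delta_pos": [0,0,0.002],"roll": 0},
  ],
)

```text
clock: 12.13
tool_pos: [504.9, -427.4, 118.3]
tcp_rot: [[1.0, 0.013, -0.0], [0.013, -1.0, 0.0], [-0.0, -0.0, -1.0]]
contact_force: [-0.3, -0.3, -1.6]
gripper_width: 13.0
```

```bash
python3 st.py 505.0 -427.2 109
```

```text
t 12.1333 p [ 504.9 -427.4  118.3] psi 0.74 w 13.0 F [-0.3 -0.3 -1.6] M [ 0.05 -0.    0.05] q [ 0.99  0.61 -0.52  1.65  0.35  0.97  0.37] z [-0.  0. -1.]
delta tool m [ 0.0001 -0.0002  0.0093]
```

Request:
carry_out(
  plan=[
    {"fingers": 0,"delta_pos": [0,0,0.002],"roll": 0},
    {"fingers": 0,"delta_pos": [0,0,0.002],"roll": 0},
    {"fingers": 0,"delta_pos": [0,0,0.002],"roll": 0},
    {"fingers": 0,"delta_pos": [0,0,0.0015],"roll": 0},
    {"fingers": 0,"delta_pos": [0,0,0.001],"roll": 0},
    {"fingers": 0,"delta_pos": [0,0,0],"roll": 0},
  ],
)

```text
clock: 12.63
tool_pos: [505.0, -427.5, 110.0]
tcp_rot: [[1.0, 0.013, -0.0], [0.013, -1.0, 0.0], [-0.0, -0.0, -1.0]]
contact_force: [-0.4, 0.3, -1.4]
gripper_width: 13.1
```

```bash
python3 st.py 505.0 -427.2 109
```

```text
t 12.6333 p [ 505.  -427.5  110. ] psi 0.73 w 13.1 F [-0.4  0.3 -1.4] M [-0.03  0.05 -0.05] q [ 0.99  0.62 -0.51  1.66  0.36  0.96  0.36] z [-0.  0. -1.]
delta tool m [ 0.     -0.0003  0.001 ]
```

Request:
carry_out(
  plan=[
    {"fingers": 0,"delta_pos": [0,0,0.0006],"roll": 0},
    {"fingers": 0,"delta_pos": [0,0,0.0006],"roll": 0},
    {"fingers": 0,"delta_pos": [0,0,0],"roll": 0},
  ],
)

```text
clock: 12.88
tool_pos: [505.3, -427.6, 109.4]
tcp_rot: [[1.0, 0.013, 0.0], [0.013, -1.0, -0.0], [0.0, 0.0, -1.0]]
contact_force: [-0.4, 0.4, 0.9]
gripper_width: 13.2
```

```bash
python3 st.py 505.0 -427.2 109
```

```text
t 12.8833 p [ 505.3 -427.6  109.4] psi 0.73 w 13.2 F [-0.4  0.4  0.9] M [0.01 0.1  0.01] q [ 0.99  0.62 -0.51  1.66  0.36  0.96  0.36] z [ 0. -0. -1.]
delta tool m [-0.0003 -0.0004  0.0004]
```

Request:
carry_out(
  plan=[
    {"fingers": 0,"delta_pos": [0,0,0.0006],"roll": 0},
    {"fingers": 0,"delta_pos": [0,0,0.0003],"roll": 0.05},
    {"fingers": 0,"delta_pos": [0,0,0.0003],"roll": 0.08},
    {"fingers": 0,"delta_pos": [0,0,0.0003],"roll": 0.08},
    {"fingers": 0,"delta_pos": [0,0,0.0003],"roll": 0.08},
  ],
)

```text
clock: 13.3
tool_pos: [506.9, -427.6, 109.3]
tcp_rot: [[0.961, -0.277, 0.004], [-0.277, -0.961, -0.001], [0.004, 0.0, -1.0]]
contact_force: [-0.4, 1.8, 8.0]
gripper_width: 13.0
```

```bash
python3 st.py 505.0 -427.2 109
```

```text
t 13.3 p [ 506.9 -427.6  109.3] psi -16.07 w 13.0 F [-0.4  1.8  8. ] M [ 0.45 -0.01  0.05] q [ 0.94  0.61 -0.44  1.66  0.31  0.94  0.11] z [ 0.004 -0.001 -1.   ]
delta tool m [-0.0019  0.0002  0.0003]
```

Request:
carry_out(
  plan=[
    {"fingers": 0,"delta_pos": [0,0,0.0003],"roll": 0.08},
    {"fingers": 0,"delta_pos": [0,0,0.0003],"roll": 0.08},
    {"fingers": 0,"delta_pos": [0,0,0.0003],"roll": 0.08},
    {"fingers": 0,"delta_pos": [0,0,0.0003],"roll": 0.08},
  ],
)

```text
clock: 13.63
tool_pos: [507.9, -427.0, 108.9]
tcp_rot: [[0.825, -0.564, 0.005], [-0.564, -0.826, -0.001], [0.005, -0.002, -1.0]]
contact_force: [1.1, 2.8, 8.2]
gripper_width: 13.1
```

```bash
python3 st.py 505.0 -427.2 109
```

```text
t 13.6333 p [ 507.9 -427.   108.9] psi -34.36 w 13.1 F [1.1 2.8 8.2] M [ 0.59 -0.15  0.07] q [ 0.89  0.59 -0.37  1.66  0.25  0.92 -0.17] z [ 0.005 -0.001 -1.   ]
delta tool m [-0.0022  0.0018 -0.0002]
```

Request:
carry_out(
  plan=[
    {"fingers": 0,"delta_pos": [0,0,0],"roll": 0},
    {"fingers": 0,"delta_pos": [0,0,0],"roll": 0},
  ],
)

```text
clock: 13.8
tool_pos: [507.5, -426.8, 108.6]
tcp_rot: [[0.827, -0.562, 0.004], [-0.562, -0.827, -0.001], [0.004, -0.002, -1.0]]
contact_force: [0.1, 3.2, 8.2]
gripper_width: 12.8
```

```bash
python3 st.py 505.0 -427.2 107
python3 - <<'E'
from m import *
d=cap('side');r,c=185,350;a=d['color'][r-50:r+50,c-50:c+50]
cv2.imwrite('pics/pre6.png',cv2.resize(a,(600,600),interpolation=cv2.INTER_CUBIC)[:,:,::-1])
E
```

```text
t 13.8 p [ 507.5 -426.8  108.6] psi -34.17 w 12.8 F [0.1 3.2 8.2] M [ 0.67  0.02 -0.04] q [ 0.89  0.59 -0.37  1.66  0.25  0.93 -0.17] z [ 0.004 -0.001 -1.   ]
delta tool m [-0.0019  0.0017  0.0016]
```

View pics/pre6.png

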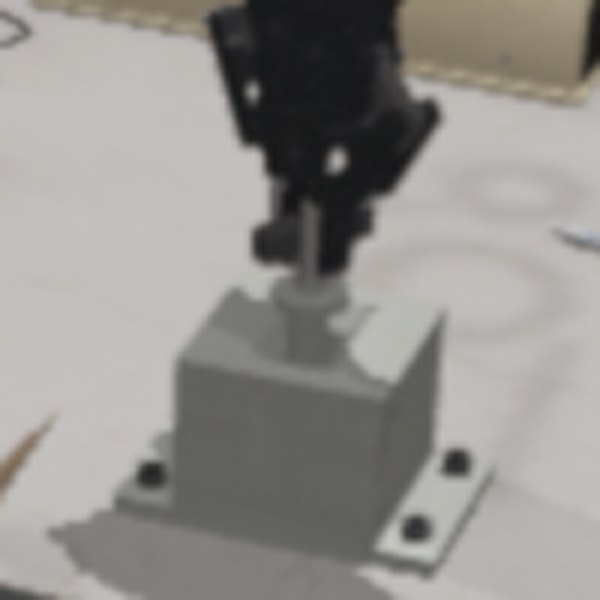

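The bar has turned about 35° with the jaws, and the collar stands just above the mouth. Next I'll recentre and keep turning.

Request:
carry_out(
  plan=[
    {"fingers": 0,"delta_pos": [-0.0015,0.0013,0.0003],"roll": 0},
    {"fingers": 0,"delta_pos": [0,0,0.0003],"roll": 0.08},
    {"fingers": 0,"delta_pos": [0,0,0.0004],"roll": 0.08},
    {"fingers": 0,"delta_pos": [0,0,0.0004],"roll": 0.08},
    {"fingers": 0,"delta_pos": [0,0,0.0004],"roll": 0.08},
    {"fingers": 0,"delta_pos": [0,0,0],"roll": 0},
  ],
)

```text
clock: 14.35
tool_pos: [505.5, -428.5, 106.9]
tcp_rot: [[0.606, -0.795, 0.005], [-0.795, -0.606, -0.003], [0.006, -0.002, -1.0]]
contact_force: [0.4, 1.2, 8.2]
gripper_width: 12.9
```

```bash
python3 st.py 505.0 -427.2 107
```

```text
t 14.35 p [ 505.5 -428.5  106.9] psi -52.67 w 12.9 F [0.4 1.2 8.2] M [ 0.07 -0.03  0.03] q [ 0.84  0.58 -0.29  1.67  0.2   0.91 -0.44] z [ 0.005 -0.003 -1.   ]
delta tool m [-0.0013 -0.0004 -0.0001]
```

Request:
carry_out(
  plan=[
    {"fingers": 0,"delta_pos": [0,0,0.0004],"roll": 0.08},
    {"fingers": 0,"delta_pos": [0,0,0.0004],"roll": 0.08},
    {"fingers": 0,"delta_pos": [0,0,0.0004],"roll": 0.08},
    {"fingers": 0,"delta_pos": [0,0,0.0003],"roll": 0.08},
    {"fingers": 0,"delta_pos": [0,0,0.0003],"roll": 0.08},
    {"fingers": 0,"delta_pos": [0,0,0.0002],"roll": 0.08},
    {"fingers": 0,"delta_pos": [0,0,0],"roll": 0.08},
    {"fingers": 0,"delta_pos": [0,0,0],"roll": 0.04},
    {"fingers": 0,"delta_pos": [0,0,0],"roll": 0},
  ],
)

```text
clock: 15.1
tool_pos: [505.2, -428.9, 104.4]
tcp_rot: [[0.053, -0.999, 0.005], [-0.999, -0.053, -0.004], [0.004, -0.005, -1.0]]
contact_force: [0.6, -1.3, 5.3]
gripper_width: 12.8
```

```bash
python3 st.py 505.0 -427.2 107
```

```text
t 15.1 p [ 505.2 -428.9  104.4] psi -86.98 w 12.8 F [ 0.6 -1.3  5.3] M [-0.12 -0.16  0.04] q [ 0.74  0.57 -0.14  1.68  0.1   0.89 -0.96] z [ 0.005 -0.004 -1.   ]
delta tool m [-0.0017  0.0001 -0.0026]
```

It has turned 88° and sunk 5 mm, exactly as predicted. Releasing.

Request:
carry_out(
  plan=[
    {"fingers": 0.2,"delta_pos": [0,0,0],"roll": 0},
    {"fingers": 0.3,"delta_pos": [0,0,0],"roll": 0},
    {"fingers": 0.45,"delta_pos": [0,0,0],"roll": 0},
    {"fingers": 0.6,"delta_pos": [0,0,0],"roll": 0},
    {"fingers": 0.6,"delta_pos": [0,0,0],"roll": 0},
    {"fingers": 0.6,"delta_pos": [0,0,0],"roll": 0},
    {"fingers": 0.6,"delta_pos": [0,0,-0.008],"roll": 0},
    {"fingers": 0.6,"delta_pos": [0,0,-0.015],"roll": 0},
    {"fingers": 0.6,"delta_pos": [0,0,-0.02],"roll": 0},
    {"fingers": 0.6,"delta_pos": [0,0,-0.025],"roll": 0},
    {"fingers": 0.6,"delta_pos": [0,0,-0.03],"roll": 0},
    {"fingers": 0.6,"delta_pos": [0,0,-0.03],"roll": 0},
    {"fingers": 0.6,"delta_pos": [0,0,-0.02],"roll": 0},
    {"fingers": 0.6,"delta_pos": [0,0,-0.01],"roll": 0},
    {"fingers": 0.6,"delta_pos": [0,0,0],"roll": 0},
    {"fingers": 0.6,"delta_pos": [0,0,0],"roll": 0},
  ],
)

```text
clock: 16.43
tool_pos: [502.8, -427.5, 259.9]
tcp_rot: [[0.054, -0.999, -0.0], [-0.999, -0.054, 0.0], [-0.0, 0.0, -1.0]]
contact_force: [-0.6, 0.3, -0.1]
gripper_width: 51.4
```

```bash
python3 st.py
python3 - <<'E'
from m import *
d=cap('side','side9');r,c=185,350;a=d['color'][r-50:r+50,c-50:c+50]
cv2.imwrite('pics/end.png',np.hstack([cv2.resize(x,(400,400),interpolation=cv2.INTER_CUBIC) for x in (a,d['color'][260:400,180:320])])[:,:,::-1])
P,v=cloud(d,300,400,120,240)
m=v&(P[...,2]>114)&(P[...,2]<140)&(abs(P[...,0]-505)<45)&(abs(P[...,1]+427)<45)
Q=P[m];print(len(Q),np.median(Q[:,2]),np.percentile(Q[:,2],95),cv2.minAreaRect(Q[:,:2].astype(np.float32)))
for q in ('short_screw_bar','long_screw_bar'):
  for x in tip_of(q,'side'): print(q,x,world(d,*x['pixel']))
E
```

```text
t 16.4333 p [ 502.8 -427.5  259.9] psi -86.93 w 51.4 F [-0.6  0.3 -0.1] M [ 0.01 -0.05 -0.02] q [ 0.75  0.43 -0.15  1.53  0.07  1.19 -0.93] z [-0.  0. -1.]
168 124.72650432206768 130.21668419632306 ((503.5691223144531, -424.8243408203125), (57.5252685546875, 23.056377410888672), 1.497186303138733)
short_screw_bar {'pixel': [313.4, 242.1], 'confidence': 0.9} [492.63958399 184.6534226  149.44214198]
long_screw_bar {'pixel': [368.5, 255.1], 'confidence': 0.94} [473.16944565 186.49751779  32.60236431]
long_screw_bar {'pixel': [176.0, 353.5], 'confidence': 0.51} [ 500.96748722 -420.16876731  121.71290644]
```

View pics/end.png

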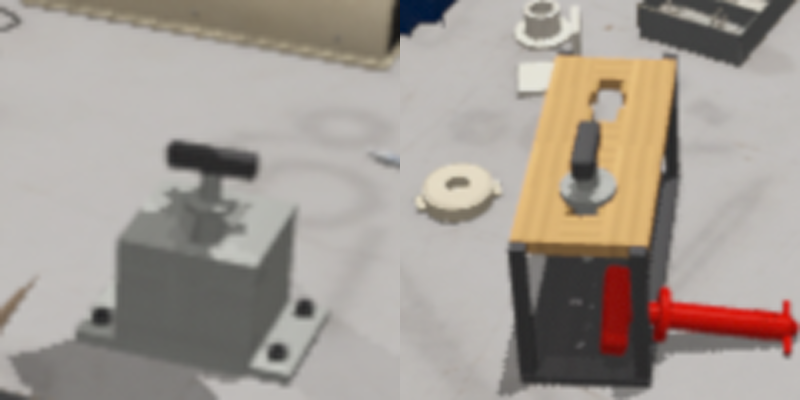

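The screw stands upright and released in the well. Its bar lies along x (about 89° out of line), its top is at about 130 mm (so its centre is at 122), and the gripper is clear. The short screw is still in its place. Handing in.

```bash
python3 -c "
from h import *
print(ctrl.sign_off())"
```

```text
the job is handed in; nothing more can be done
None
```

The long T-screw is out of the rack and standing released in the deep well, turned about 88° clockwise. I handed the job in at about 16.5 s; no verdict came back.

**How it went:** I gripped the crossbar and lifted the screw about 130 mm straight up. I then lined the bar up with the keyways and lowered it until the contact force showed it was on the bottom. While turning, it sank about 5 mm, as the task described. I then opened the jaws and retreated upwards.

**Last checks:**
- **Height:** the bar's top was at about 130 mm, so its centre was about 42 mm above the mouth (limit 48).
- **Angle:** the bar was about 88–89° out of line with the keyways (needs at least 50°). It looked upright in the side view; I did not measure the tilt.
- **Position:** the bar's centre was about 2–3 mm from the well's axis (limit 15).
- **Gripper:** at the final check it was well above the screw with no contact force.
- **Short screw:** still in its place in the rack.

**What disagreed or went wrong:**
- **Red look-alike:** it tipped over during my first traverse and now lies on the bench against the rack. I didn't see why; the fingertips never came near it.
- **Sinking lag:** partway through the turn, at 35°, the screw had sunk about 1–1.5 mm less than expected while the tool was 2–3 mm off centre. After I recentred the tool, the full 5 mm was reached.
- **Misread in the last picture:** the network's top hit for the long screw was the fallen red one. The real one in the well came second.

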